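# Check out a die: scan the chest's tag, then hold its lid half open

### The job

Check the steel die chest out of store: pick up the hand scanner, aim its window at the middle of the bar-code tag on the chest's side from about 10 cm away, hold it steady there for about a second, and lay it back flat in the middle of its rubber mat. Then take the chest's lid by its handle, raise it to 45 degrees and finish while still holding it there (it falls shut if let go, and nothing else may prop it), leaving the other things on the bench where they are.

Things in the scene. Friction and masses are not known exactly. Their poses are not given: they have to be found in the camera images.
- chest: Grey sheet-steel chest with a hinged lid, 200 (x) by 240 (y) by 110 mm tall, fixed to the bench. Origin: centre of its underside; z up. Its front faces its -x (towards the robot), the lid's hinge runs along y at its far top rim (100 mm to +x of the origin, 111 mm up), and the tag is on its -y side.
- lid (a joint): Angle of the chest's lid in rad: 0 shut, 0.785 is 45 degrees open (the wanted angle), 1.4 is its stop. It turns about the chest's +y axis through point hinge, its front edge rising and going back. Lid: plate 208 by 248 by 6 mm, about 0.6 kg (0.4 to 0.85), no catch; it falls shut from any angle.
- hinge (a point): Point on the lid's hinge axis, midway along it. Its frame turns with the lid and equals the chest's frame when shut.
- handle (a point): Middle of the lid's handle: a round steel bar 14 mm thick and 130 mm long along y, on two 10 mm posts that stand 58 mm to either side of this point. With the lid shut the bar's axis is 175 mm in front (-x) of the hinge, 50 mm above it, 43 mm above the lid's top face and 161 mm above the bench. Its frame turns with the lid.
- label (a point): Centre of the bar-code tag, a white 70 by 44 mm label with black bars on an 80 by 56 mm steel plate, fixed to the chest's -y side at 45 degrees, facing outwards and up. 142 mm to -y and 20 mm to -x of the chest's origin, 68 mm above the bench. Axes: x along the label's length (chest's x), z straight out of its face.
- scanner: In-line hand bar-code scanner, loose, about 0.18 kg, lying flat: 145 mm long, light-grey handle 32 mm wide and 34 mm tall, from 72 mm behind to 32 mm ahead of the origin; darker grey head 52 mm wide and 36 mm tall, from 28 to 72 mm ahead. Origin: under it on its centre line; x points forward out of the window, z up. It starts on the mat, which is 3 mm thick.
- window (a point): Centre of the scanner's window at its front end, 74 mm ahead of the scanner's origin and 18 mm above its underside; the scanner looks along +x of this frame.
- scanner_grip (a point): Middle of the scanner's handle, 15 mm behind the scanner's origin and 18 mm above its underside.
- mat: Black rubber mat, 90 (x) by 220 (y) by 3 mm, fixed. Origin: centre of its underside.
- die_plate: Bystander: loose flat steel die plate 90 by 100 by 25 mm; origin under its centre.
- die_block: Bystander: loose steel die block 100 by 120 by 60 mm; origin under its centre.
- oil: Bystander: loose white bottle, 64 mm in diameter, 170 mm tall; origin under its centre.
- wrench: Bystander: loose steel wrench 170 mm long, lying flat; origin under its middle.
- punch: Bystander: loose round steel punch, 36 mm in diameter, 50 mm tall, standing; origin under its centre.
Things that resemble listed ones, but are neither listed nor needed, are in the scene too. Of the things that look like the scanner, take the one that is farthest to the robot's right at the start.

How it is judged:
On the way, in this order (a step that is already met when the one before it is completed fails the run):
1. the held scanner's window looks at the middle of the tag from about 10 cm and is steady (x of label in the frame of window between 0.04 and 0.18 m and y of label in the frame of window between -0.022 and 0.022 m and z of label in the frame of window between -0.022 and 0.022 m and z of window in the frame of label above 0.02 m and angle between the x axis of window and the z axis of label, either way round below 1.15 rad and linear speed of scanner below 0.03 m/s and angular speed of scanner below 0.3 rad/s and contact force between the fingers and scanner above 1 N), for 0.5 s.
2. the scanner lies flat on its mat again, let go (x of scanner_grip in the frame of mat between -0.04 and 0.04 m and y of scanner_grip in the frame of mat between -0.07 and 0.07 m and height (world z) of scanner below 0.012 m and angle between scanner's own z axis and vertical below 0.15 rad and contact force between the fingers and scanner below 0.2 N), for 0.2 s.
At the end, for the whole second after the job is handed in: The fingers alone hold the lid still at 45 degrees, give or take 7 (over 1 N of contact, no loose thing touching it); the scanner lies flat and released on the mat, the middle of its handle within 40 mm (mat x) and 70 mm (mat y) of the mat's centre; bystanders moved less than 30 mm (all of step 2 and value of joint lid between 0.665 and 0.905 rad and velocity of joint lid between -0.1 and 0.1 rad/s and contact force between the fingers and lid above 1 N and contact force between each of scanner, die_plate, die_block, oil, wrench, punch and lid below 0.3 N); the arm keeps its last pose, push and grip.
It fails at once if the flat die plate is moved by more than 30 mm or tipped (distance of die_plate from where it was at the start of the episode above 0.03 m or angle between die_plate's own z axis and vertical above 0.35 rad).
It fails at once if the thick die block is moved by more than 30 mm or tipped (distance of die_block from where it was at the start of the episode above 0.03 m or angle between die_block's own z axis and vertical above 0.35 rad).
It fails at once if the oil bottle is moved by more than 30 mm or tipped (distance of oil from where it was at the start of the episode above 0.03 m or angle between oil's own z axis and vertical above 0.35 rad).
It fails at once if the wrench is moved by more than 30 mm or tipped (distance of wrench from where it was at the start of the episode above 0.03 m or angle between wrench's own z axis and vertical above 0.35 rad).
It fails at once if the punch is moved by more than 30 mm or tipped (distance of punch from where it was at the start of the episode above 0.03 m or angle between punch's own z axis and vertical above 0.35 rad).
It also fails if it takes over 61 s, if anything falls off the work surface, if the arm or the gripper's body presses on something with over 40 N, if the wrist force passes 120 N, or if a joint passes its speed limit or range.

### The arm

A 7-joint arm with a two-finger parallel gripper is mounted at the origin on the work surface. World frame = base frame: x ahead of the robot, y to its left, z up, the work surface at z = 0. Lengths are in m, angles in rad, forces in N, time in s.
With the tool pointing down it reaches from about 0.35 to 0.9 m from the base axis. Payload 19.9 kg.
Tool frame: the origin (TCP) lies midway between the tips of the shut fingers; the grasp point (between the pads) lies 19 mm behind it; z points along the fingers, y is the direction in which the jaws open and shut (so a half turn about z gives the same grasp; the last joint's range is limited). The gripper opens to 85 mm and grips with 20 to 120 N. Pads are 22 mm wide; open, the fingers measure 114 mm over their backs; the gripper's body (76 mm by 85 mm) begins 54 mm behind the grasp point. The pads swing forward as they close: fully open they stand 13 mm farther back than shut.
Start: joints at [-1.292, 0.417, -0.01, 1.614, 0.005, 1.111, -0.053], TCP at [0.196, 0.593, 0.231] pointing down, gripper open.
Joint ranges: [-2.81, 2.81], [-0.39, 2.02], [-1.27, 1.25], [0.06, 2.57], [-1.19, 4.33], [0.19, 2], [-2.82, 2.82]. Speed limits (rad/s): [1.89, 1.89, 2.39, 2.39, 3.01, 3.01, 3.01].

### API

Orientations are given as a rotation vector (axis times angle).
In Python, from rig import * gives the robot as it stands.
- The arm moves only by the shell command python3 -m handwheel 'ROWS' [FORCE]. ROWS is JSON, a list of rows, each a list of 3 entries, a list of its own where there are three numbers: the shift along the tool's x, y, z in cm, then the turn, a rotation vector about the tool's x, y, z in degrees, then the opening, from -1 (shut) to 1 (fully open), so that 0 is half open. A call has 1 to 12 rows; each row is the pose to reach, as a shift and turn from the pose measured when the call began, along the tool's axes at that moment; what a row does not reach only later rows make up. A row lasts 1/12 s, in which the tool goes at most 41.7 mm and 7.16 degrees, less where a joint would pass 70% of its speed; a pose out of reach is approached as far as the arm can. A call with a gripper value outside its range is refused whole. The fingers move at their own pace and stop on an object; FORCE is the grip in N (left out, the last holds). Time passes only in rows, so rows that repeat a pose let the fingers close. It gives the time, the measured TCP pose, the force and the opening at its end, in the units of the state.
- sense(): the state, without advancing time (a new reading comes with each control period).
- capture(name): name is "scene" or "side" or "wrist"; returns (picture, depth): 480x640x3 uint8, blue, green, red; 480x640 float32, m along the optical axis (not along the pixel's ray), 0 where there is no reading.
- get_calibration(name): a dict with "K" (3x3 intrinsics, pixels), "origin" and "attitude" of the camera in the world. Camera axes: x right, y down, z forward; pixel columns grow to the right and rows downward; lengths in m; the calibration is good to about 2 mm. A picture is of the moment at which its call begins: read the wrist's pose just before it. get_calibration takes no time and is no camera call; for the wrist camera it gives the pose at the moment of the call.
- finish_job(): hands the job in, once; it reports no verdict.
The state is a dict: "time": time; "qpos": joint angles; "joint_velocities": joint speeds; "joint_torque": joint torques, N m; "position": TCP position; "ee_rot": TCP orientation; "force": force on the tool from outside, world axes, zero at the start; "torque": the same for the moment, N m; "finger_gap": opening from 0.0 (shut) to 1.0 (fully open).
Only numpy, scipy, OpenCV 4.12 (cv2) and the standard library are available. Lean on these libraries where they do the work, as an engineer would, in place of code of your own. Each camera call takes 0.05 s, during which the arm holds its last target.

## Working session

There is one attempt and no reset: what is moved stays moved. The work goes in short steps, Python scripts to look and compute and a shell command to move; the robot and the scene stay as the last step left them, time stands still between calls to the robot, and variables do not carry over. Pictures are saved under pics/ and viewed, and the job is handed in when it is done.

```bash
ls; mkdir -p pics; cat > h.py <<'E'
from rig import *
import numpy as np, cv2
from scipy.spatial.transform import Rotation as R
def cal(n):
    c=get_calibration(n); A=np.array(c['attitude'],float)
    if A.shape!=(3,3): A=R.from_rotvec(A).as_matrix() if A.size==3 else R.from_quat(A).as_matrix()
    return np.array(c['K']),np.array(c['origin']),A
def ray(n,u,v,z,c=None):
    K,o,A=c or cal(n); d=A@np.linalg.inv(K)@np.array([u,v,1.]); return o+d*(z-o[2])/d[2]
def pts(depth,c):
    K,o,A=c; v,u=np.mgrid[:480,:640]; p=np.stack([u,v,np.ones_like(u)],-1)@np.linalg.inv(K).T*depth[...,None]
    return p@A.T+o
def proj(P,c):
    K,o,A=c; q=K@(A.T@(np.array(P)-o)); return q[:2]/q[2]
E
python3 - <<'E'
from h import *
s=sense();print(s)
for n in("scene","side"):
    c=get_calibration(n); print(n,c)
    im,d=capture(n); cv2.imwrite(f'pics/{n}0.png',im); np.savez(f'{n}0.npz',im=im,d=d)
E
```

```text
pics
{'time': 0.0, 'qpos': array([-1.29250881,  0.41792629, -0.01030247,  1.61416643,  0.00470954,
        1.11067864, -0.05300333]), 'joint_velocities': array([ 3.23619042e-04, -5.80387207e-04,  2.87281029e-04,  2.71161398e-04,
        1.22109292e-04, -7.23912947e-04,  8.90936032e-05]), 'joint_torque': array([-4.23029032e-04, -8.64417171e+01,  6.78749699e-01, -4.34902954e+01,
        1.89946184e-02,  7.16927316e-03,  3.79063010e-06]), 'position': array([0.19638503, 0.59299159, 0.23069328]), 'ee_rot': array([-5.00156000e-01, -3.10143447e+00,  1.80939286e-03]), 'force': array([ 1.04768777,  0.39679867, -0.45935248]), 'torque': array([0.02467507, 0.00024287, 0.0199405 ]), 'finger_gap': 0.9991108662932016}
scene {'K': array([[500.74833368,   0.        , 324.05658868],
       [  0.        , 500.74833368, 238.76870853],
       [  0.        ,   0.        ,   1.        ]]), 'origin': array([1.2176725 , 0.66677719, 1.07072005]), 'attitude': array([-1.13543265, -2.41402176,  0.96219454])}
side {'K': array([[525.92075373,   0.        , 324.5858948 ],
       [  0.        , 525.92075373, 238.17329284],
       [  0.        ,   0.        ,   1.        ]]), 'origin': array([0.48718707, 0.91029819, 0.93227583]), 'attitude': array([-0.04203678,  2.86975536, -1.20587159])}
```

View pics/scene0.png

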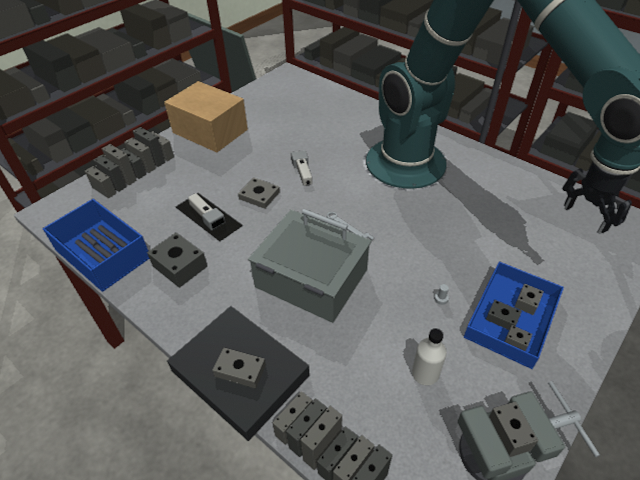

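View pics/side0.png

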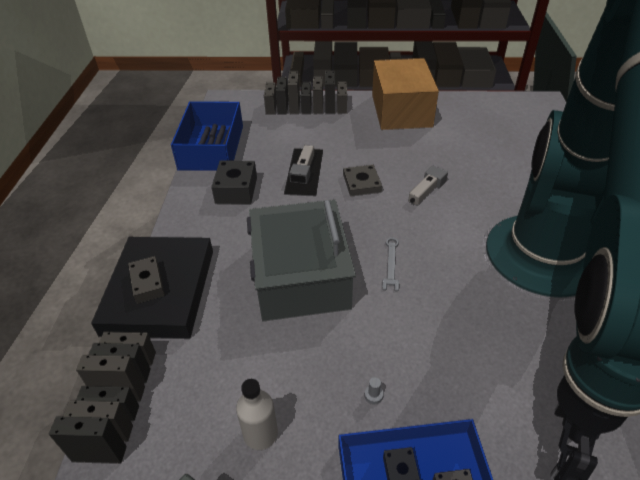

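The scene view shows the scanner on the black mat at about (207,212), a look-alike at (302,168), the chest at (310,265), the die plate at (258,190), the die block at (178,258), the oil bottle at (430,358) and the punch at (441,293). The side view shows the same scanner at (302,163), the look-alike at (428,185) and the wrench at (391,264).

```bash
python3 - <<'E'
from h import *
for n in("scene","side"):
    f=np.load(f'{n}0.npz'); c=cal(n); P=pts(f['d'],c); im=f['im']; ok=f['d']>0
    hsv=cv2.cvtColor(im,cv2.COLOR_BGR2HSV)
    x,y,z=P[...,0],P[...,1],P[...,2]
    print(n,'bench z',np.median(z[ok&(abs(z)<.02)]))
    def rep(name,m):
        m=m.astype(np.uint8); k,l,st,ce=cv2.connectedComponentsWithStats(m)
        for i in range(1,k):
            if st[i,4]<60: continue
            q=P[l==i]; (cx,cy),(w,h),a=cv2.minAreaRect(q[:,:2].astype(np.float32)*1000)
            print(name,'px',ce[i].round(),'n',st[i,4],'ctr',round(cx),round(cy),'size',round(w),round(h),'ang',round(a,1),'z',np.percentile(q[:,2],[5,50,95]).round(3))
    box=ok&(x>.1)&(x<.95)&(y>-.75)&(y<.6)
    rep('obj>12mm',box&(z>.012)&(z<.3))
    rep('lidtop',box&(z>.110)&(z<.124))
    rep('handle',box&(z>.15)&(z<.172))
    rep('black',box&(z<.012)&(z>-.01)&(im.max(-1)<45))
    f2=im[120:320,100:400] if n=='scene' else im[120:340,180:480]
    cv2.imwrite(f'pics/{n}0z.png',cv2.resize(f2,None,fx=2.6,fy=2.6,interpolation=cv2.INTER_CUBIC))
E
```

```text
scene bench z 0.0009449062727722168
obj>12mm px [208. 115.] n 3647 ctr 296 -650 size 185 217 ang 5.4 z [0.023 0.113 0.134]
obj>12mm px [128. 160.] n 3061 ctr 618 -679 size 278 107 ang 1.7 z [0.019 0.07  0.111]
obj>12mm px [302. 165.] n 431 ctr 261 -233 size 157 52 ang 55.0 z [0.016 0.034 0.039]
obj>12mm px [387. 175.] n 128 ctr 118 -3 size 126 36 ang 90.0 z [0.012 0.014 0.019]
obj>12mm px [259. 191.] n 715 ctr 436 -266 size 95 104 ang 13.0 z [0.016 0.025 0.03 ]
obj>12mm px [570. 197.] n 198 ctr 178 539 size 38 28 ang 72.2 z [0.25  0.279 0.299]
obj>12mm px [207. 211.] n 581 ctr 606 -326 size 151 52 ang 80.9 z [0.017 0.037 0.043]
obj>12mm px [129. 245.] n 5328 ctr 844 -364 size 213 398 ang 0.1 z [0.018 0.055 0.088]
obj>12mm px [311. 261.] n 8723 ctr 532 73 size 334 251 ang 10.8 z [0.03  0.118 0.123]
obj>12mm px [510. 307.] n 2642 ctr 361 546 size 249 141 ang 8.0 z [0.015 0.036 0.051]
obj>12mm px [443. 293.] n 173 ctr 426 392 size 31 33 ang 34.2 z [0.013 0.031 0.052]
obj>12mm px [251. 359.] n 6444 ctr 878 141 size 143 262 ang 0.0 z [0.044 0.051 0.082]
obj>12mm px [430. 357.] n 1326 ctr 
[... 2993 characters left out ...]
32 74 ang 88.8 z [0.11  0.111 0.113]
handle px [332. 223.] n 286 ctr 516 72 size 14 132 ang 10.7 z [0.159 0.166 0.169]
handle px [250. 389.] n 304 ctr 636 477 size 28 30 ang 41.7 z [0.156 0.169 0.171]
black px [296. 155.] n 95 ctr 635 -387 size 86 23 ang 86.9 z [-0.001  0.002  0.005]
black px [307. 178.] n 719 ctr 606 -318 size 223 88 ang 87.1 z [-0.001  0.002  0.007]
black px [234. 202.] n 76 ctr 792 -167 size 12 95 ang 89.9 z [0.003 0.008 0.012]
black px [188. 310.] n 225 ctr 818 148 size 284 83 ang 72.9 z [0.002 0.007 0.011]
black px [146. 377.] n 125 ctr 878 361 size 115 10 ang 88.7 z [-0.     0.006  0.011]
black px [116. 450.] n 159 ctr 895 519 size 103 54 ang 46.9 z [0.001 0.008 0.012]
```

View pics/scene0z.png

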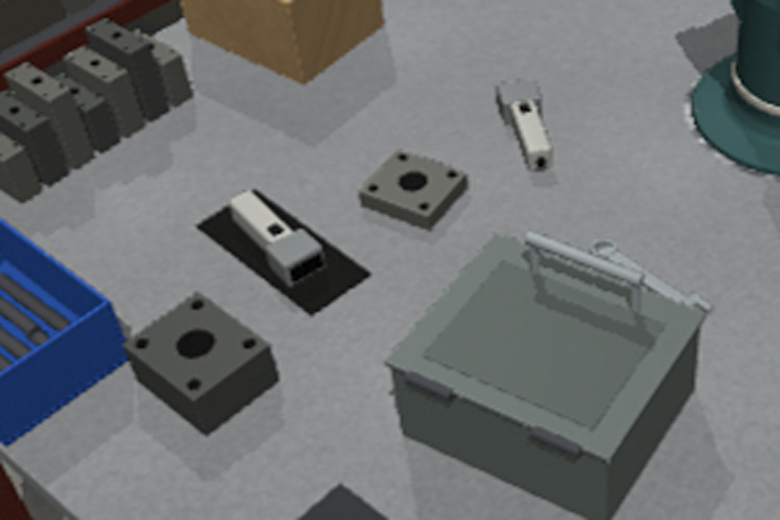

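View pics/side0z.png

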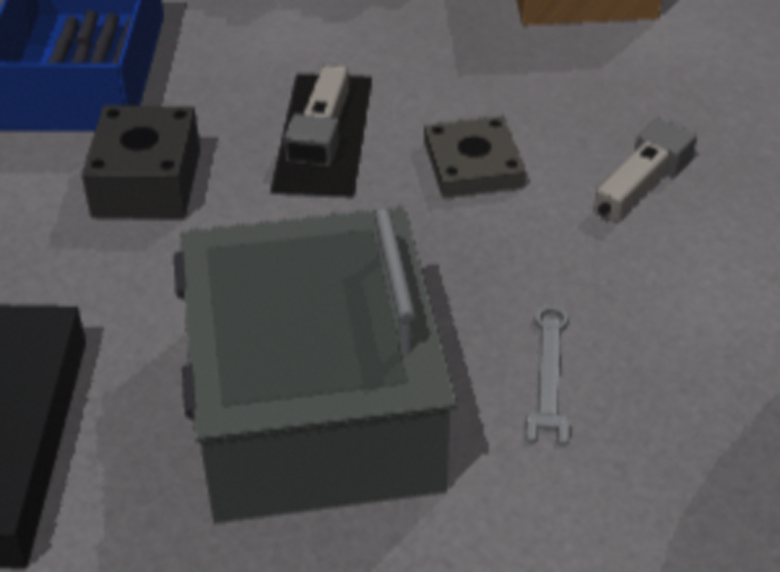

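The scanner on the mat is the right one: its dark window faces the chest (+y), at zoomed pixel (305,265) in the scene view. The other one lies at (525,120), nearer the middle. Next I'll refine the poses and work out the first move.

```bash
cat >> h.py <<'E'
def yawR(tx):  # tool down, tool x axis heading tx (deg)
    a=np.radians(tx); x=np.array([np.cos(a),np.sin(a),0]); z=np.array([0,0,-1.]); return np.stack([x,np.cross(z,x),z],1)
def rel(p,Rt,s=None):
    s=s or sense(); R0=R.from_rotvec(s['ee_rot']).as_matrix()
    print('shift cm',(R0.T@(np.array(p)-s['position'])*100).round(2),'turn deg',np.degrees(R.from_matrix(R0.T@Rt).as_rotvec()).round(1))
E
python3 - <<'E'
from h import *
for n in("scene","side"):
    f=np.load(f'{n}0.npz'); c=cal(n); P=pts(f['d'],c); im=f['im']; ok=f['d']>0
    x,y,z=P[...,0],P[...,1],P[...,2]
    b=ok&(x>.5)&(x<.7)&(y>-.42)&(y<-.23)
    m=b&(z>.029)&(z<.048); light=m&(im.min(-1)>125)&(z<.05); 
    q=P[m][:,:2]*1000; mu=q.mean(0); w,V=np.linalg.eigh(np.cov(q.T)); a=V[:,1]*np.sign(V[1,1])
    t=(q-mu)@a; print(n,'top yaw',np.degrees(np.arctan2(a[1],a[0])),'mean',mu,'range',t.min(),t.max(),mu+a*t.min(),mu+a*t.max())
    ql=P[light][:,:2]*1000
    if len(ql)>20:
        print(' light rect',cv2.minAreaRect(ql.astype(np.float32)),len(ql),P[light][:,2].mean())
    bl=ok&(x>.65)&(x<.83)&(y>-.36)&(y<-.12)&(z>.053)&(z<.068)
    k,l,st,ce=cv2.connectedComponentsWithStats(bl.astype(np.uint8)); i=1+st[1:,4].argmax()
    print(' block',cv2.minAreaRect(P[l==i][:,:2].astype(np.float32)*1000))
s=sense(); M=R.from_rotvec(s['ee_rot']).as_matrix(); print(M.round(3))
E
```

```text
scene top yaw 80.90333315691684 mean [ 608.8953835  -314.03399374] range -88.48011401745289 61.86891992977609 [ 594.9066222  -401.40129389] [ 618.67689838 -252.94319886]
 light rect ((607.5994262695312, -330.741455078125), (143.4583740234375, 45.9128532409668), 82.64754486083984) 337 0.038597791736376924
 block ((783.4495849609375, -228.46975708007812), (92.9117660522461, 124.1547622680664), 0.018198927864432335)
side top yaw 80.25689626695538 mean [ 609.0181982  -309.76816096] range -91.3118952260839 59.57364666737009 [ 593.56540594 -399.76301315] [ 619.09989876 -251.05377864]
 light rect ((603.123046875, -355.2226867675781), (82.68638610839844, 22.672338485717773), 82.05139923095703) 96 0.03633425813047491
 block ((785.2269287109375, -225.1298370361328), (128.77857971191406, 89.65416717529297), 89.77008056640625)
[[-0.949  0.314 -0.   ]
 [ 0.314  0.949 -0.001]
 [-0.    -0.001 -1.   ]]
```

```bash
python3 - <<'E'
from h import *
rel([.604,-.342,.20],yawR(80.6))
E
```

```text
shift cm [-68.09 -75.94   3.16] turn deg [-0.   0.  81.1]
```

```bash
python3 -m handwheel '[[[-6,-6.5,0],[0,0,7],1],[[-12,-13,0],[0,0,14],1],[[-18,-20,0],[0,0,21],1],[[-24,-26.5,0],[0,0,28],1],[[-30,-33.5,0],[0,0,35],1],[[-36,-40,0],[0,0,42],1],[[-42,-46.5,0],[0,0,49],1],[[-48,-53,0],[0,0,56],1],[[-54,-60,1],[0,0,63],1],[[-60,-67,2],[0,0,70],1],[[-64,-72,3],[0,0,77],1],[[-68.1,-75.9,3.2],[0,0,81.1],1]]'; python3 -c "
from h import *
rel([.604,-.342,.20],yawR(80.6))"
```

```text
time: 1.1
position: [0.3969, 0.1334, 0.2247]
ee_rot: [2.403, 2.023, -0.001]
force: [0.9, 0.7, -1.0]
finger_gap: 1.001
shift cm [-43.31  28.51   2.49] turn deg [-0.   0.  -0.4]
```

```bash
python3 -m handwheel '[[[-43.3,28.5,2.5],[0,0,0],1],[[-43.3,28.5,2.5],[0,0,0],1],[[-43.3,28.5,2.5],[0,0,0],1],[[-43.3,28.5,2.5],[0,0,0],1],[[-43.3,28.5,2.5],[0,0,0],1],[[-43.3,28.5,2.5],[0,0,0],1],[[-43.3,28.5,2.5],[0,0,0],1],[[-43.3,28.5,2.5],[0,0,0],1],[[-43.3,28.5,2.5],[0,0,0],1],[[-43.3,28.5,2.5],[0,0,0],1],[[-43.3,28.5,2.5],[0,0,0],1],[[-43.3,28.5,2.5],[0,0,0],1]]'; python3 -c "
from h import *
rel([.604,-.342,.20],yawR(80.6))"
```

```text
time: 2.1
position: [0.596, -0.3245, 0.2002]
ee_rot: [-2.402, -2.023, 0.001]
force: [0.6, 1.2, 1.8]
finger_gap: 0.997
shift cm [-1.59  1.08  0.02] turn deg [-0.  -0.  -0.4]
```

```bash
python3 -m handwheel '[[[-1.6,1.1,0],[0,0,0],1],[[-1.6,1.1,0],[0,0,0],1],[[-1.6,1.1,0],[0,0,0],1],[[-1.6,1.1,0],[0,0,0],1]]'; python3 - <<'E'
from h import *
s=sense(); rel([.604,-.342,.01],yawR(80.6),s)
print(s['position'],s['joint_velocities'].round(3),s['qpos'].round(2))
c=cal('wrist'); print(c)
im,d=capture('wrist'); cv2.imwrite('pics/w1.png',im)
P=pts(d,c); x,y,z=P[...,0],P[...,1],P[...,2]
m=(d>0)&(z>.026)&(z<.048)&(abs(x-.607)<.08)&(abs(y+.33)<.11)
q=P[m].astype(np.float32)[:,:2]*1000; print(cv2.minAreaRect(q),m.sum())
E
```

```text
time: 2.43
position: [0.604, -0.3414, 0.1997]
ee_rot: [-2.401, -2.023, 0.001]
force: [-0.0, 0.3, 0.4]
finger_gap: 1.002
shift cm [-0.07  0.04 18.97] turn deg [-0.1 -0.  -0.4]
[ 0.60398826 -0.34141533  0.19969525] [-0.019 -0.017  0.     0.008 -0.001 -0.001  0.   ] [ 0.05  0.65  0.65  1.47 -0.41  1.16  0.59]
(array([[359.81666066,   0.        , 328.58389345],
       [  0.        , 359.81666066, 238.85749496],
       [  0.        ,   0.        ,   1.        ]]), array([ 0.61490212, -0.27707884,  0.34228708]), array([[ 9.85579471e-01, -1.63313432e-01, -4.42925506e-02],
       [-1.69212164e-01, -9.52126434e-01, -2.54602626e-01],
       [-5.92079589e-04,  2.58425960e-01, -9.66030886e-01]]))
((605.630126953125, -334.06768798828125), (153.45118713378906, 52.035579681396484), 80.94413757324219) 7481
```

View pics/w1.png

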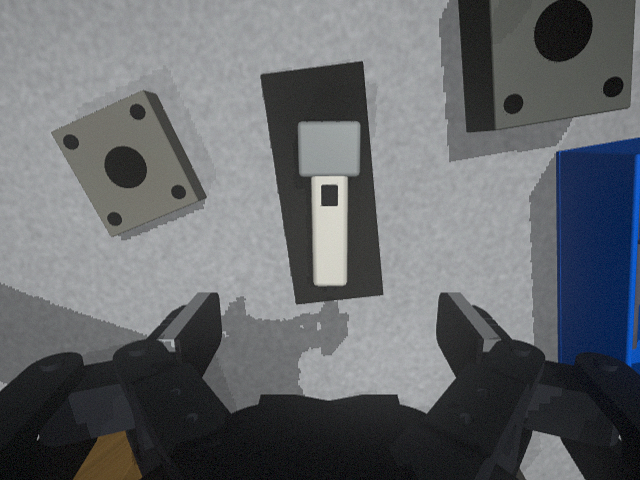

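The wrist view shows the mat with the scanner on it: head at (329,150), handle from (330,178) to (330,285). The die plate is at (128,165) and the block at (550,50), both well to the sides.

```bash
python3 - <<'E'
from h import *
for a in [(330.5,284.5),(329,123),(331,178)]: print(ray('wrist',*a,.038).round(4))
a=ray('wrist',330.5,284.5,.037);b=ray('wrist',329,123,.039); print(np.degrees(np.arctan2(*(b-a)[1::-1])),np.linalg.norm(b-a))
o=a+(b-a)/np.linalg.norm(b-a)*.057; print('grip',o)
for q in [(263,75),(362,62),(383,294),(297,303)]: print('mat',ray('wrist',*q,.003).round(4))
E
```

```text
[ 0.5957 -0.3994  0.038 ]
[ 0.6179 -0.2616  0.038 ]
[ 0.6121 -0.3052  0.038 ]
80.8738850386581 0.14000077722245238
grip [ 0.60469752 -0.34354952  0.03781428]
mat [ 0.5682 -0.2109  0.003 ]
mat [ 0.6547 -0.2151  0.003 ]
mat [ 0.6445 -0.4328  0.003 ]
mat [ 0.5562 -0.4278  0.003 ]
```

```bash
python3 -m handwheel '[[[0,0,3],[0,0,0],1],[[-0.1,0,6],[0,0,0],1],[[-0.1,0,9],[0,0,0],1],[[-0.1,0,12],[0,0,0],1],[[-0.1,0,14.5],[0,0,0],1],[[-0.1,0,16.5],[0,0,0],1],[[-0.1,0,18],[0,0,0],1],[[-0.1,0,19],[0,0,0],1],[[-0.1,0,19.1],[0,0,0],1],[[-0.1,0,19.1],[0,0,0],1],[[-0.1,0,19.1],[0,0,0],1]]' 40; python3 -m handwheel '[[[0,0,0],[0,0,0],-0.1],[[0,0,0],[0,0,0],-0.4],[[0,0,0],[0,0,0],-0.6],[[0,0,0],[0,0,0],-0.6],[[0,0,0],[0,0,0],-0.6],[[0,0,0],[0,0,0],-0.6],[[0,0,0],[0,0,0],-0.6],[[0,0,0],[0,0,0],-0.6]]' 40
```

```text
time: 3.4
position: [0.6045, -0.342, 0.0104]
ee_rot: [2.402, 2.025, 0.001]
force: [0.8, -0.0, 0.1]
finger_gap: 1.001
time: 4.07
position: [0.6047, -0.3421, 0.0108]
ee_rot: [2.401, 2.025, 0.001]
force: [-1.1, 0.8, 5.3]
finger_gap: 0.368
```

```bash
python3 -m handwheel '[[[0,0,-1],[0,0,0],-0.7],[[0,0,-2.5],[0,0,0],-0.7],[[0,0,-4.5],[0,0,0],-0.7],[[0,0,-6.5],[0,0,0],-0.7],[[0,0,-8],[0,0,0],-0.7],[[0,0,-9],[0,0,0],-0.7],[[0,0,-9],[0,0,0],-0.7],[[0,0,-9],[0,0,0],-0.7]]'; python3 - <<'E'
from h import *
s=sense(); rel([.632,-.2416,.10],yawR(100.8),s)
c=cal('wrist')
im,d=capture('wrist'); cv2.imwrite('pics/w2.png',im)
im,d=capture('side'); cv2.imwrite('pics/s2.png',cv2.resize(im[60:360,180:500],None,fx=2,fy=2))
E
```

```text
time: 4.73
position: [0.6047, -0.3419, 0.101]
ee_rot: [2.401, 2.025, 0.002]
force: [-0.2, -0.3, -2.5]
finger_gap: 0.369
shift cm [10.35  1.    0.1 ] turn deg [  0.1  -0.  -20.5]
```

View pics/w2.png

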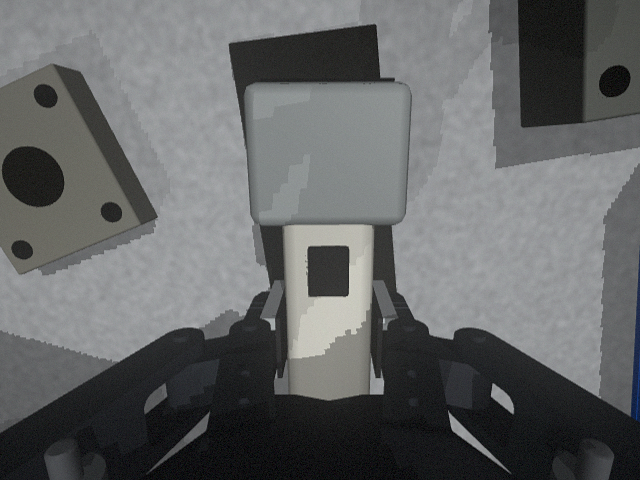

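View pics/s2.png

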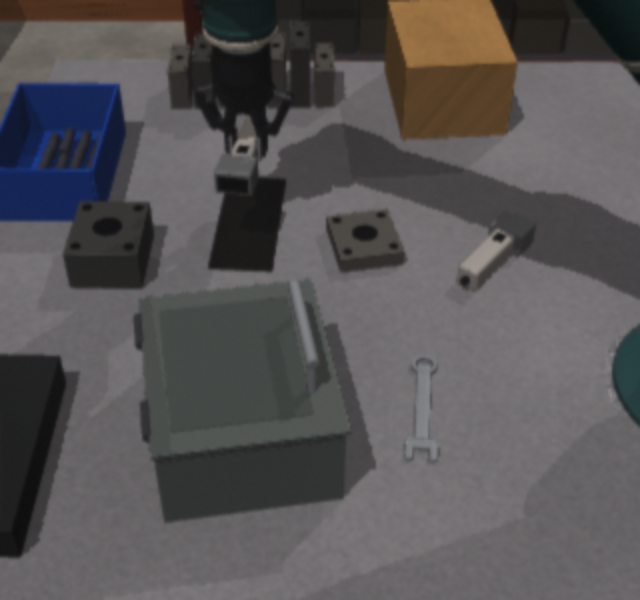

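The scanner is clear of the mat and square in the jaws (head centred at column 328 in the wrist view); the bystanders haven't moved. Moving to the scan pose.

```bash
python3 -m handwheel '[[[1.5,0.1,0],[0,0,-3],-0.7],[[3,0.3,0],[0,0,-6],-0.7],[[5,0.5,0],[0,0,-10],-0.7],[[7,0.7,0],[0,0,-14],-0.7],[[9,0.9,0],[0,0,-17.5],-0.7],[[10.3,1,0],[0,0,-20.5],-0.7],[[10.3,1,1],[0,0,-20.5],-0.7],[[10.3,1,2.2],[0,0,-20.5],-0.7],[[10.3,1,3.2],[0,0,-20.5],-0.7],[[10.3,1,4],[0,0,-20.5],-0.7],[[10.3,1,4.3],[0,0,-20.5],-0.7],[[10.3,1,4.3],[0,0,-20.5],-0.7]]'; python3 - <<'E'
from h import *
s=sense(); rel([.632,-.2416,.058],yawR(100.8),s); print(s['position'])
im,d=capture('wrist'); cv2.imwrite('pics/w3.png',im)
im,d=capture('side'); cv2.imwrite('pics/s3.png',cv2.resize(im[60:360,180:500],None,fx=2,fy=2))
E
```

```text
time: 5.83
position: [0.6306, -0.2423, 0.0555]
ee_rot: [-2.003, -2.418, 0.001]
force: [0.4, 0.6, -1.7]
finger_gap: 0.37
shift cm [ 0.04  0.15 -0.25] turn deg [-0.1 -0.1 -0.1]
[ 0.63060085 -0.24228843  0.05549929]
```

View pics/w3.png

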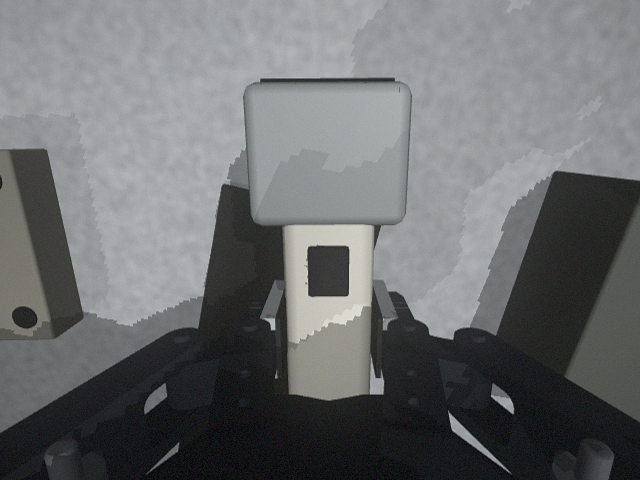

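View pics/s3.png

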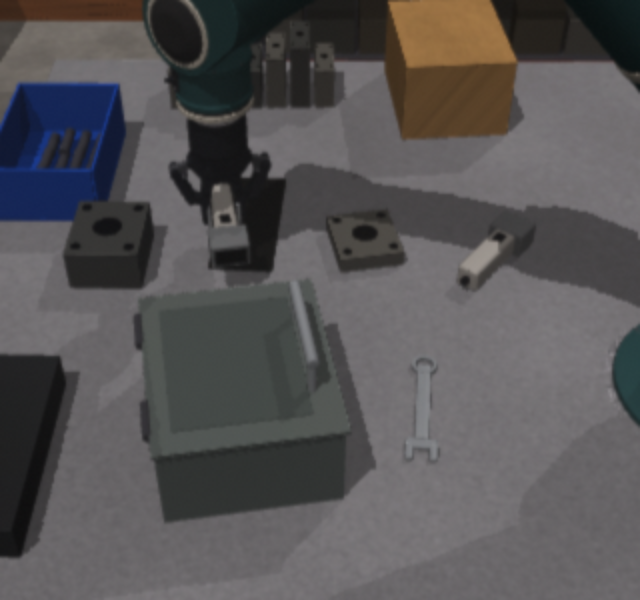

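The window is now about 10 cm from where the tag must be, at (230,250) in the side crop. The tag itself faces away from both fixed cameras, so its place comes from the chest pose. The lid outline and the handle each give the chest origin to within 2 mm of each other. Small correction, then hold.

```bash
python3 -m handwheel '[[[0,0.15,-0.25],[0,0,0],-0.7],[[0,0.15,-0.25],[0,0,0],-0.7],[[0,0.15,-0.25],[0,0,0],-0.7],[[0,0.15,-0.25],[0,0,0],-0.7],[[0,0.15,-0.25],[0,0,0],-0.7],[[0,0.15,-0.25],[0,0,0],-0.7],[[0,0.15,-0.25],[0,0,0],-0.7],[[0,0.15,-0.25],[0,0,0],-0.7],[[0,0.15,-0.25],[0,0,0],-0.7],[[0,0.15,-0.25],[0,0,0],-0.7],[[0,0.15,-0.25],[0,0,0],-0.7],[[0,0.15,-0.25],[0,0,0],-0.7]]'; python3 -m handwheel '[[[0,0,0],[0,0,0],-0.7],[[0,0,0],[0,0,0],-0.7],[[0,0,0],[0,0,0],-0.7],[[0,0,0],[0,0,0],-0.7],[[0,0,0],[0,0,0],-0.7],[[0,0,0],[0,0,0],-0.7]]'; python3 -c "
from h import *
s=sense(); print(s['joint_velocities'].round(4)); rel([.632,-.2416,.058],yawR(100.8),s)
rel([.632,-.2416,.12],yawR(100.8)@R.from_euler('y',30,degrees=True).as_matrix(),s)"
```

```text
time: 6.93
position: [0.6328, -0.2421, 0.0593]
ee_rot: [-2.003, -2.419, -0.0]
force: [0.0, 0.3, -2.4]
finger_gap: 0.364
time: 7.43
position: [0.6328, -0.2421, 0.0593]
ee_rot: [-2.003, -2.419, -0.0]
force: [-0.0, -1.0, -2.5]
finger_gap: 0.362
[-0.0009 -0.0003  0.0005  0.0008 -0.0001  0.0019 -0.0002]
shift cm [ 0.06 -0.07  0.13] turn deg [-0.  -0.  -0.1]
shift cm [ 0.07 -0.07 -6.07] turn deg [-0.  30.  -0.1]
```

The hold looks steady. To check the tag position directly, I'll back off, tilt and look with the wrist camera before laying the scanner down.

```bash
python3 -m handwheel '[[[-2,0,-1.5],[0,4,0],-0.7],[[-4,0,-3],[0,10,0],-0.7],[[-6,0,-5],[0,17,0],-0.7],[[-8,0,-7],[0,24,0],-0.7],[[-10,0,-9],[0,30,0],-0.7],[[-10,0,-10],[0,34,0],-0.7],[[-10,0,-10],[0,34,0],-0.7],[[-10,0,-10],[0,34,0],-0.7],[[-10,0,-10],[0,34,0],-0.7]]'; python3 - <<'E'
from h import *
s=sense(); print(s['position'],s['ee_rot'])
c=cal('wrist'); im,d=capture('wrist'); cv2.imwrite('pics/w4.png',im); np.savez('w4.npz',im=im,d=d,K=c[0],o=c[1],A=c[2])
print(proj([.597,-.057,.068],c))
E
```

```text
time: 8.18
position: [0.6518, -0.3394, 0.1587]
ee_rot: [-1.681, -2.032, -0.514]
force: [-0.2, 0.1, -2.4]
finger_gap: 0.368
[ 0.65182106 -0.33937387  0.15871117] [-1.68137316 -2.03232836 -0.51362264]
[327.94751246   5.62113581]
```

View pics/w4.png

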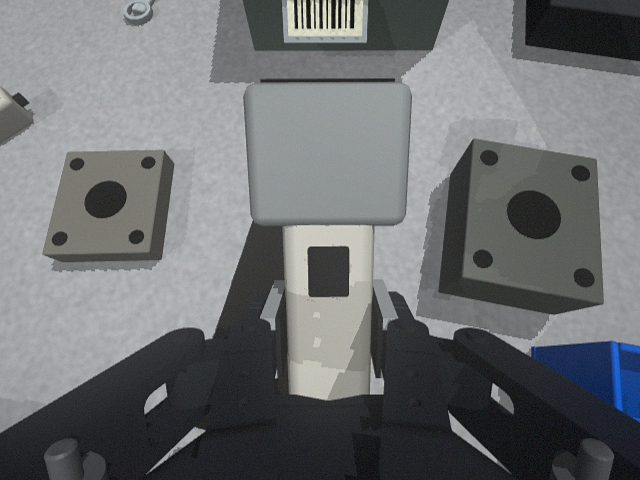

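The tag's white face is visible at columns 287–364 with its lower edge at row 38. Its centre column of about 325 against the predicted 328 means roughly 2 mm of error, so the aim was good. Now placing it back.

```bash
python3 - <<'E'
from h import *
f=np.load('w4.npz'); c=(f['K'],f['o'],f['A']); print('lower edge pred',proj([.5999,-.0723,.0524],c))
rel([.606,-.332,.08],yawR(86))
E
```

```text
lower edge pred [327.93152265  32.94545356]
shift cm [-3.15 -4.39  7.42] turn deg [ -4.4 -33.8  14.4]
```

```bash
python3 -m handwheel '[[[-0.5,-0.7,0.5],[-0.7,-5.6,2.4],-0.7],[[-1,-1.4,1],[-1.4,-11.2,4.8],-0.7],[[-1.5,-2.1,2],[-2.2,-16.9,7.2],-0.7],[[-2,-2.8,3],[-3,-22.5,9.6],-0.7],[[-2.5,-3.5,4.5],[-3.7,-28.2,12],-0.7],[[-3.1,-4.4,6],[-4.4,-33.8,14.4],-0.7],[[-3.1,-4.4,7.4],[-4.4,-33.8,14.4],-0.7],[[-3.1,-4.4,7.4],[-4.4,-33.8,14.4],-0.7],[[-3.1,-4.4,7.4],[-4.4,-33.8,14.4],-0.7],[[-3.1,-4.4,7.4],[-4.4,-33.8,14.4],-0.7]]'; python3 - <<'E'
from h import *
rel([.606,-.332,.0115],yawR(86))
im,d=capture('side'); cv2.imwrite('pics/s5.png',cv2.resize(im[60:360,180:500],None,fx=2,fy=2))
E
```

```text
time: 9.07
position: [0.6064, -0.3323, 0.0814]
ee_rot: [2.296, 2.143, 0.001]
force: [-0.2, -0.2, -1.7]
finger_gap: 0.361
shift cm [ 0.03 -0.05  6.99] turn deg [ 0.1 -0.   0. ]
```

View pics/s5.png

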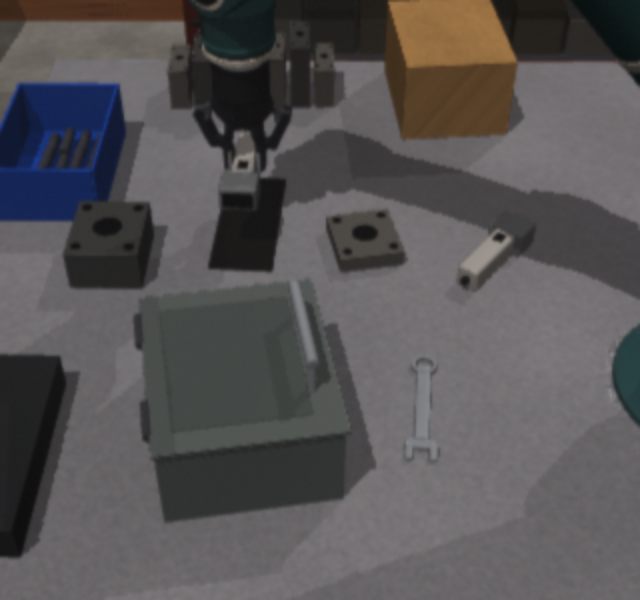

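The scanner is level over the mat, with its head at (238,190) in the crop. Lowering.

```bash
python3 -m handwheel '[[[0,0,2],[0,0,0],-0.7],[[0,0,4],[0,0,0],-0.7],[[0,0,5.5],[0,0,0],-0.7],[[0,0,6.3],[0,0,0],-0.7],[[0,0,6.7],[0,0,0],-0.7],[[0,0,6.9],[0,0,0],-0.7],[[0,0,7],[0,0,0],-0.7],[[0,0,7],[0,0,0],-0.7],[[0,0,7],[0,0,0],-0.7]]'
```

```text
time: 9.87
position: [0.6067, -0.3331, 0.0122]
ee_rot: [2.296, 2.141, 0.002]
force: [-0.6, -0.4, -1.8]
finger_gap: 0.367
```

```bash
python3 -m handwheel '[[[0,0,0.1],[0,0,0],-0.7],[[0,0,0.2],[0,0,0],-0.7],[[0,0,0.2],[0,0,0],-0.7],[[0,0,0.2],[0,0,0],-0.7]]'
```

```text
time: 10.2
position: [0.6072, -0.3332, 0.0108]
ee_rot: [2.296, 2.141, 0.002]
force: [-0.6, 1.6, 6.0]
finger_gap: 0.367
```

It's in contact. Releasing, then rising.

```bash
python3 -m handwheel '[[[0,0,0],[0,0,0],-0.1],[[0,0,0],[0,0,0],0.2],[[0,0,0],[0,0,0],0.4],[[0,0,0],[0,0,0],0.6],[[0,0,0],[0,0,0],0.6],[[0,0,0],[0,0,0],0.6],[[0,0,-1],[0,0,0],0.6],[[0,0,-3],[0,0,0],0.6],[[0,0,-6],[0,0,0],0.6],[[0,0,-10],[0,0,0],0.6],[[0,0,-14],[0,0,0],0.6],[[0,0,-18],[0,0,0],0.6]]';  python3 -m handwheel '[[[0,0,-4],[0,0,0],0.6],[[0,0,-8],[0,0,0],0.6],[[0,0,-10],[0,0,0],0.6],[[0,0,-10],[0,0,0],0.6]]'; python3 - <<'E'
from h import *
c=cal('wrist'); im,d=capture('wrist'); cv2.imwrite('pics/w6.png',im)
P=pts(d,c); x,y,z=P[...,0],P[...,1],P[...,2]
m=(d>0)&(z>.026)&(z<.048)&(abs(x-.607)<.08)&(abs(y+.32)<.12)
print(cv2.minAreaRect(P[m].astype(np.float32)[:,:2]*1000),m.sum(),P[m][:,2].mean())
s=sense();print(s['position'])
# handle refine from two fixed views
for n in("scene","side"):
    f=np.load(f'{n}0.npz'); cc=cal(n); Q=pts(f['d'],cc); hm=(f['d']>0)&(Q[...,2]>.155)&(Q[...,2]<.172)&(abs(Q[...,0]-.515)<.05)&(abs(Q[...,1]-.07)<.1)
    q=Q[hm]; print(n,q.mean(0),cv2.minAreaRect(q[:,:2].astype(np.float32)*1000))
E
```

```text
time: 11.2
position: [0.6061, -0.3331, 0.1935]
ee_rot: [2.296, 2.14, 0.002]
force: [0.5, 0.6, 0.2]
finger_gap: 0.797
time: 11.53
position: [0.6067, -0.3342, 0.3]
ee_rot: [2.291, 2.135, 0.007]
force: [1.1, -1.3, -1.5]
finger_gap: 0.8
((607.673828125, -324.46160888671875), (152.46385192871094, 51.16225051879883), 86.83690643310547) 4420 0.0373454280086755
[ 0.60620991 -0.33357705  0.29696705]
scene [0.51512001 0.07157176 0.16572501] ((515.3724365234375, 70.22960662841797), (18.34125328063965, 129.5048065185547), 9.354828834533691)
side [0.51463957 0.07830841 0.16542158] ((515.5047607421875, 71.95317840576172), (14.04690933227539, 132.403076171875), 10.704418182373047)
```

View pics/w6.png

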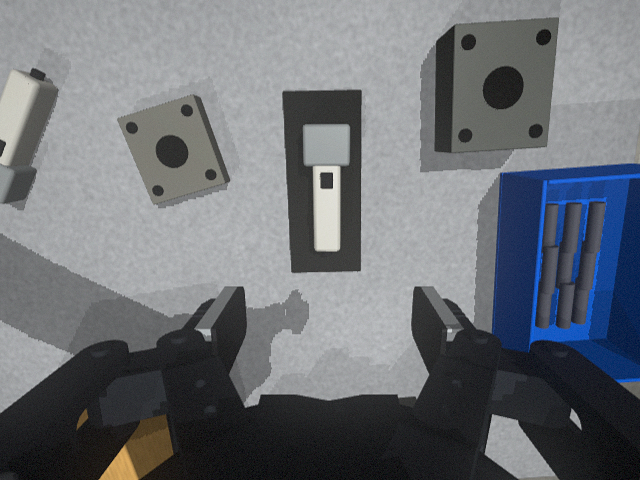

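The scanner lies flat and released on the mat at (327,185), handle centre within about 15 mm of the mat's centre. The plate and block are undisturbed. Next is the lid's handle: I approach with the tool tilted 20° forward, so it ends 25° past vertical at 45°.

```bash
cat >> h.py <<'E'
YAW=10.8; cx=np.array([np.cos(np.radians(YAW)),np.sin(np.radians(YAW)),0]); H0=np.array([.5155,.0712,.161]); HG=H0+.175*cx-np.array([0,0,.05])
def lidpose(th,tilt0=-20,back=0,up=0):
    "tool pose gripping the bar with the lid at th degrees"
    a=np.radians(th); r=-.175*cx*1+0; r=(-.175*np.cos(a)+.05*np.sin(a))*cx+np.array([0,0,.175*np.sin(a)+.05*np.cos(a)])
    Rt=yawR(90+YAW)@R.from_euler('x',tilt0+th,degrees=True).as_matrix()
    return HG+r+Rt[:,2]*(.019-back),Rt
E
python3 - <<'E'
from h import *
print(lidpose(0)[0],lidpose(0,back=.1)[0],lidpose(45)[0]); rel(*lidpose(0,back=.1))
E
```

```text
[0.52188328 0.07241768 0.14314584] [0.48828708 0.06600886 0.2371151 ] [0.59269    0.08592478 0.25287918]
shift cm [ 39.04 -14.62   5.78] turn deg [-19.5   2.8 -14.7]
```

```bash
python3 -m handwheel '[[[3.2,-1.2,0],[0,0,0],0.3],[[6.4,-2.4,0],[0,0,0],0.3],[[10,-3.7,0],[0,0,0],0.3],[[13.5,-5,0],[-3,0,-3],0.3],[[17,-6.3,0],[-6,1,-6],0.3],[[20.5,-7.6,1],[-9,1,-9],0.3],[[24,-9,2],[-12,2,-12],0.3],[[27.5,-10.3,3],[-15,2,-13],0.3],[[31,-11.6,4],[-19.5,2.8,-14.7],0.3],[[34,-12.9,5],[-19.5,2.8,-14.7],0.3],[[36.5,-14,5.8],[-19.5,2.8,-14.7],0.3],[[39,-14.6,5.8],[-19.5,2.8,-14.7],0.3]]'; python3 -c "
from h import *
rel(*lidpose(0,back=.1))"
```

```text
time: 12.58
position: [0.4859, 0.0668, 0.2352]
ee_rot: [1.844, 2.232, 0.392]
force: [1.4, -0.5, -0.3]
finger_gap: 0.653
shift cm [-0.12  0.27 -0.11] turn deg [-0.1 -0.1  0.1]
```

```bash
python3 -m handwheel '[[[-0.1,0.2,0],[0,0,0],0.3],[[-0.1,0.2,0],[0,0,0],0.3],[[-0.1,0.2,0],[0,0,0],0.3]]'; python3 - <<'E'
from h import *
rel(*lidpose(0,back=.1)); c=cal('wrist'); im,d=capture('wrist')
P=pts(d,c); x,y,z=P[...,0],P[...,1],P[...,2]
m=(d>0)&(z>.152)&(z<.175)&(abs(x-.515)<.05)&(abs(y-.07)<.1)
if m.any(): print(P[m].mean(0),cv2.minAreaRect(P[m].astype(np.float32)[:,:2]*1000),P[m][:,2].max())
a=tuple(int(v) for v in proj(H0,c)); print(a,[proj(H0+np.array([-.187,.982,0])*k,c).round() for k in(-.065,.065)]); cv2.circle(im,a,3,(0,0,255),-1); cv2.imwrite('pics/w7.png',im)
E
```

```text
time: 12.83
position: [0.4877, 0.0657, 0.2356]
ee_rot: [1.844, 2.232, 0.391]
force: [0.3, -0.2, -1.1]
finger_gap: 0.652
shift cm [ 0.02  0.11 -0.12] turn deg [-0.1 -0.   0.1]
[0.5109936  0.07343569 0.16609033] ((513.308349609375, 68.72051239013672), (13.772385597229004, 129.4250030517578), 10.79709529876709) 0.16977332114436114
(330, 247) [array([330., 338.]), array([331., 143.])]
```

View pics/w7.png

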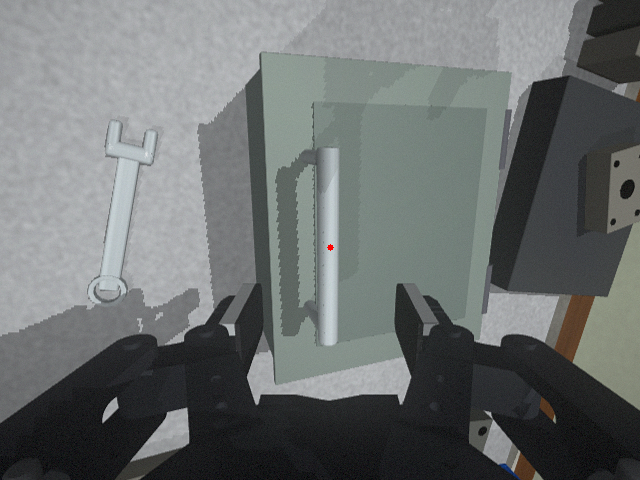

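The bar sits at columns 317–339, rows 148–345, right between the jaws. The red mark (my estimate) is about 2 mm off its axis. Descending along the tool axis and gripping.

```bash
sed -i 's/H0=np.array(\[.5155,.0712,.161\])/H0=np.array([.514,.0705,.161])/' h.py; python3 -m handwheel '[[[0,0,2],[0,0,0],0.3],[[0,0,4],[0,0,0],0.3],[[0,0,6],[0,0,0],0.3],[[0,0,7.5],[0,0,0],0.3],[[0,0,8.7],[0,0,0],0.3],[[0,0,9.5],[0,0,0],0.3],[[0,0,9.9],[0,0,0],0.3],[[0,0,9.9],[0,0,0],0.3],[[0,0,9.9],[0,0,0],0.3]]' 60; python3 -c "
from h import *
rel(*lidpose(0))"
```

```text
time: 13.63
position: [0.5211, 0.0712, 0.143]
ee_rot: [1.846, 2.23, 0.391]
force: [0.2, -0.4, -0.5]
finger_gap: 0.649
shift cm [ 0.06 -0.05 -0.04] turn deg [-0.1 -0.  -0. ]
```

```bash
python3 -m handwheel '[[[0,0,0],[0,0,0],0],[[0,0,0],[0,0,0],-0.4],[[0,0,0],[0,0,0],-0.8],[[0,0,0],[0,0,0],-1],[[0,0,0],[0,0,0],-1],[[0,0,0],[0,0,0],-1],[[0,0,0],[0,0,0],-1],[[0,0,0],[0,0,0],-1],[[0,0,0],[0,0,0],-1],[[0,0,0],[0,0,0],-1]]' 60; python3 - <<'E'
from h import *
s=sense(); 
R0=R.from_rotvec(s['ee_rot']).as_matrix()
for th in range(5,50,5): print(th,end=' '); rel(*lidpose(th),s)
E
```

```text
time: 14.47
position: [0.5202, 0.0711, 0.1431]
ee_rot: [1.846, 2.232, 0.391]
force: [-14.2, -2.5, 15.6]
finger_gap: 0.139
5 shift cm [ 0.05  0.85 -1.25] turn deg [ 4.8 -0.1 -0. ]
10 shift cm [ 0.06  1.77 -2.42] turn deg [ 9.8 -0.1 -0. ]
15 shift cm [ 0.06  2.79 -3.52] turn deg [14.8 -0.1 -0. ]
20 shift cm [ 0.06  3.91 -4.52] turn deg [19.8 -0.1 -0. ]
25 shift cm [ 0.06  5.1  -5.41] turn deg [24.8 -0.1 -0. ]
30 shift cm [ 0.06  6.37 -6.2 ] turn deg [29.8 -0.1  0. ]
35 shift cm [ 0.06  7.71 -6.88] turn deg [34.8 -0.1  0. ]
40 shift cm [ 0.06  9.1  -7.44] turn deg [39.8 -0.1  0. ]
45 shift cm [ 0.06 10.53 -7.87] turn deg [44.8 -0.1  0. ]
```

```bash
python3 -m handwheel '[[[0,0.2,-0.4],[1.6,0,0],-1],[[0,0.5,-0.8],[3.3,0,0],-1],[[0,0.8,-1.25],[5,0,0],-1],[[0,1.1,-1.65],[6.7,0,0],-1],[[0,1.4,-2.05],[8.3,0,0],-1],[[0,1.7,-2.4],[10,0,0],-1],[[0,2.1,-2.8],[11.7,0,0],-1],[[0,2.4,-3.2],[13.3,0,0],-1],[[0,2.75,-3.5],[15,0,0],-1],[[0,3.1,-3.85],[16.7,0,0],-1],[[0,3.5,-4.2],[18.3,0,0],-1],[[0,3.85,-4.5],[20,0,0],-1]]'; python3 - <<'E'
from h import *
s=sense(); 
for th in (20,25,30,35,40,45): print(th,end=' '); rel(*lidpose(th),s)
im,d=capture('side'); cv2.imwrite('pics/s8.png',im)
E
```

```text
time: 15.47
position: [0.5406, 0.0751, 0.1987]
ee_rot: [-2.0, -2.418, 0.005]
force: [1.0, 0.2, -4.2]
finger_gap: 0.138
20 shift cm [ 0.05  0.07 -0.01] turn deg [-0.3 -0.1  0. ]
25 shift cm [ 0.05  0.88 -1.27] turn deg [ 4.7 -0.1  0. ]
30 shift cm [ 0.05  1.81 -2.45] turn deg [ 9.7 -0.1  0. ]
35 shift cm [ 0.05  2.83 -3.54] turn deg [14.7 -0.   0. ]
40 shift cm [ 0.05  3.94 -4.54] turn deg [19.7 -0.   0. ]
45 shift cm [ 0.05  5.13 -5.44] turn deg [24.7 -0.   0. ]
```

View pics/s8.png

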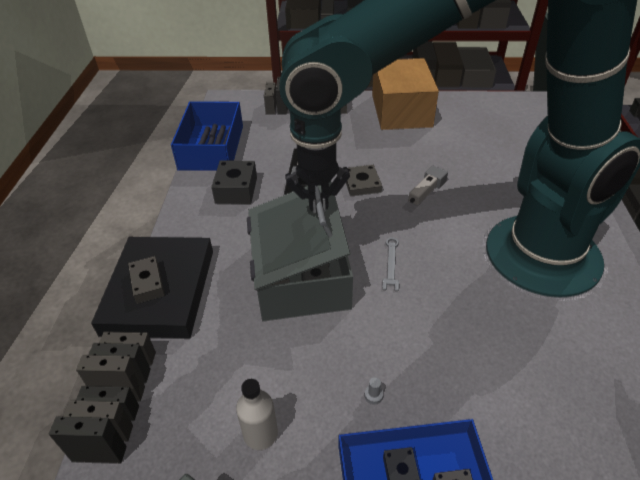

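The lid is open about 20° with the bar in the jaws at (322,215), low forces. Carrying on along the arc to 45°.

```bash
python3 -m handwheel '[[[0,0.3,-0.45],[1.6,0,0],-1],[[0,0.6,-0.85],[3.3,0,0],-1],[[0,0.85,-1.25],[5,0,0],-1],[[0,1.2,-1.7],[6.7,0,0],-1],[[0,1.5,-2.1],[8.3,0,0],-1],[[0,1.8,-2.45],[9.9,0,0],-1],[[0,2.15,-2.85],[11.7,0,0],-1],[[0,2.5,-3.2],[13.3,0,0],-1],[[0,2.8,-3.55],[14.8,0,0],-1],[[0,3.2,-3.9],[16.5,0,0],-1],[[0,3.55,-4.25],[18.2,0,0],-1],[[0,3.95,-4.55],[19.8,0,0],-1]]'; python3 -c "
from h import *
for t in (40,42,44,45,46): rel(*lidpose(t))"
```

```text
time: 16.52
position: [0.5797, 0.0826, 0.2446]
ee_rot: [-1.84, -2.226, 0.399]
force: [-6.1, -1.0, 3.3]
finger_gap: 0.142
shift cm [ 0.04 -0.    0.07] turn deg [-0.3 -0.   0. ]
shift cm [ 0.04  0.31 -0.44] turn deg [ 1.7 -0.   0. ]
shift cm [ 0.04  0.64 -0.94] turn deg [ 3.7 -0.   0. ]
shift cm [ 0.04  0.81 -1.19] turn deg [ 4.7 -0.   0. ]
shift cm [ 0.04  0.99 -1.43] turn deg [ 5.7 -0.   0. ]
```

```bash
python3 -m handwheel '[[[0,0.3,-0.4],[1.7,0,0],-1],[[0,0.55,-0.8],[3.2,0,0],-1],[[0,0.8,-1.15],[4.7,0,0],-1],[[0,0.8,-1.15],[4.7,0,0],-1],[[0,0.8,-1.15],[4.7,0,0],-1],[[0,0.8,-1.15],[4.7,0,0],-1],[[0,0.8,-1.15],[4.7,0,0],-1],[[0,0.8,-1.15],[4.7,0,0],-1],[[0,0.8,-1.15],[4.7,0,0],-1]]'; python3 - <<'E'
from h import *
s=sense(); print(s['force'].round(1),s['joint_velocities'].round(4)); rel(*lidpose(45),s)
ey=np.array([-cx[1],cx[0],0])
for n in("side","scene","wrist"):
    c=cal(n); im,d=capture(n); cv2.imwrite(f'pics/{n}9.png',im); P=pts(d,c); q=(P-HG); u=q@cx; v=q@ey; w=q[...,2]
    # lid front/side: plate points, off handle zone, along the 30-60 deg wedge
    a=np.degrees(np.arctan2(w,-u)); rr=np.hypot(u,w)
    m=(d>0)&(rr>.06)&(rr<.215)&(abs(v)<.115)&(a>25)&(a<65)&(abs(v)>.075)
    print(n,m.sum(),np.percentile(a[m],[10,50,90]).round(1) if m.any() else '')
    if m.sum()>50:
        X=np.c_[-u[m],w[m]].astype(np.float32); vx,vy,x0,y0=cv2.fitLine(X,cv2.DIST_HUBER,0,.005,.001).ravel(); print(' lid angle',np.degrees(np.arctan2(vy,vx)))
E
```

```text
time: 17.27
position: [0.5904, 0.0847, 0.2527]
ee_rot: [-1.798, -2.175, 0.483]
force: [-5.7, -1.3, 4.5]
finger_gap: 0.139
[-5.7 -1.3  4.5] [ 0.0003  0.0015  0.0002  0.0012  0.0005 -0.0004 -0.0018]
shift cm [ 0.04  0.07 -0.05] turn deg [-0.1 -0.   0. ]
side 1145 [46.5 47.8 50.5]
 lid angle 44.28667
scene 1664 [45.8 47.2 49.7]
 lid angle 44.563606
wrist 27963 [46.3 47.1 49.1]
 lid angle 44.47096
```

View pics/side9.png

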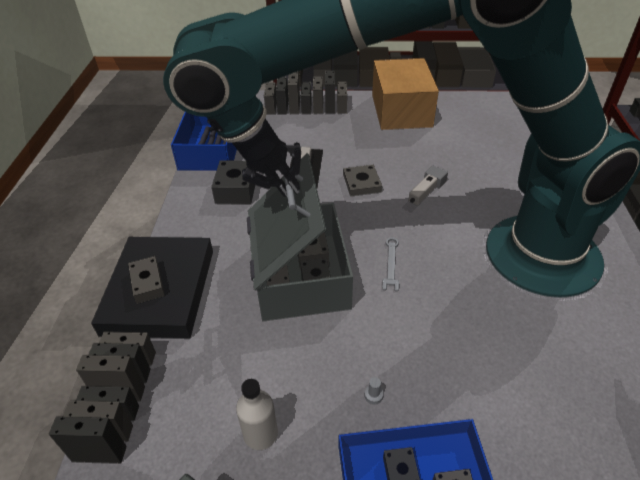

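View pics/scene9.png

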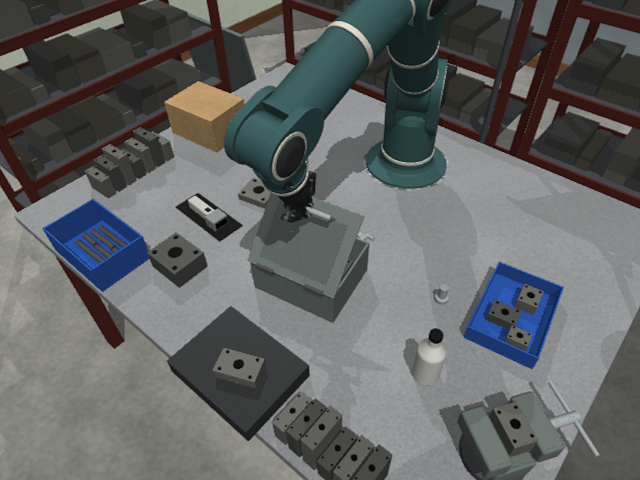

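The bar is held in the jaws (290,195 in the side view), and three views put the lid angle at 44.3–44.6°. The scanner is on its mat ((208,212) in the scene view) and the bystanders are where they started. I'll hold briefly, check for drift, and hand in.

```bash
python3 -m handwheel '[[[0,0,0],[0,0,0],-1],[[0,0,0],[0,0,0],-1],[[0,0,0],[0,0,0],-1],[[0,0,0],[0,0,0],-1],[[0,0,0],[0,0,0],-1],[[0,0,0],[0,0,0],-1],[[0,0,0],[0,0,0],-1],[[0,0,0],[0,0,0],-1]]'; python3 - <<'E'
from h import *
rel(*lidpose(45)); print(finish_job())
E
```

```text
time: 18.08
position: [0.5904, 0.0847, 0.2528]
ee_rot: [-1.798, -2.175, 0.483]
force: [-3.1, -0.4, 1.5]
finger_gap: 0.145
shift cm [ 0.04  0.08 -0.05] turn deg [-0.1 -0.   0. ]
the job is handed in; nothing more can be done
None
```

The chest is checked out and the job is handed in at 18.1 s, with the gripper still holding the lid at about 45°. `finish_job()` gave no verdict, so the checks below are my own measurements.

- **Scan:** I took the scanner that was on the mat, the one farthest right. I aimed its window at the tag from about 10 cm and held it still for about 1.5 s.
    - The fixed cameras can't see the tag, so I took its position from the chest's pose.
    - Afterwards the wrist camera saw the edge of the tag within about 2–5 mm of that position, against a tolerance of 22 mm. I did not measure the aim while scanning.
- **Putting back:** The scanner lies flat and released on the mat, with the middle of its handle about 15 mm from the mat's centre.
- **Lid:** Three camera views put it at 44.3–44.6°. The arm did not drift during the last 0.7 s hold, and the gripper reads about 12 mm on the 14 mm bar.
- **Other items:** Nothing else had visibly moved in the final pictures, which I checked by eye only.

The first estimate of the handle was about 2 mm off and was corrected before gripping. No check failed.

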